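Grade the cacti by height along the coaster row

ROBOT

A 6-joint arm with a two-finger parallel gripper is mounted at the origin on the work surface. World frame = base frame: x ahead of the robot, y to its left, z up, the work surface at z = 0. Lengths are in mm, angles in rad, forces in N, time in s.
With the tool pointing down it reaches from about 275 to 1000 mm from the base axis. Payload 8.4 kg.
Tool frame: the origin (TCP) lies midway between the tips of the shut fingers; the grasp point (between the pads) lies 19 mm behind it; z points along the fingers, y is the line along which they close (so a half turn about z gives the same grasp; the last joint's range is limited). The gripper opens to 85 mm and grips with 20 to 120 N. Pads are 22 mm wide; open, the fingers measure 114 mm over their backs; the gripper's body (76 mm by 85 mm) begins 54 mm behind the grasp point. The pads swing forward as they close: fully open they stand 13 mm farther back than shut.
Start: joints at [1.322, 0.353, 1.633, -0, 1.155, -0.002], TCP at [152.687, 606.065, 194.881] pointing down, gripper open.
Joint ranges: [-2.63, 2.63], [-0.92, 2.1], [0.06, 2.66], [-1.3, 4.44], [0, 2.69], [-3.02, 3.02]. Speed limits (rad/s): [2.22, 2.22, 2.79, 3.14, 3.14, 3.14].

INTERFACE

Orientations are given as [roll, pitch, yaw] about the fixed x, y, z axes, in that order (R = Rz(yaw) Ry(pitch) Rx(roll)).
In Python, from rig import * gives the robot as it stands.
- The arm moves only by the shell command python3 -m jog 'ROWS' [FORCE]. ROWS is JSON, a list of rows, each an object of numbers: "x", "y", "z": the shift along the tool's x, y, z in cm; "spin": the turn about the tool's z in rad; "grip": the closure, from 0 (fully open) to 1 (shut). In form: [{"x": .., "y": .., "z": .., "spin": .., "grip": ..}, ...]. A call has 1 to 20 rows; each row shifts and turns the commanded pose from where the row before left it, along the tool's axes as they then stand; what a row does not reach is not made up. A row lasts 1/12 s, in which the tool goes at most 41.7 mm and 7.16 degrees, less where a joint would pass 70% of its speed; a pose out of reach is approached as far as the arm can. A call with a gripper value outside its range is refused whole. The fingers move at their own pace and stop on an object; FORCE is the grip in N (left out, the last holds). Time passes only in rows, so rows that do not move let the fingers close. It gives the time, the measured TCP pose, the force, the opening and the grip force at its end, in the units of the state.
- sense(): the state, without advancing time (a new reading comes with each control period).
- grab_frame(name): name is "scene" or "side" or "wrist"; returns a dict with "pixels" (480x640x3 uint8, blue, green, red), "camera_matrix" (3x3 intrinsics, pixels), "rvec" (rotation vector, rad) and "tvec" (3), from world to camera coordinates, as OpenCV has them; the wrist camera has in their place "T_tool_cam" (4x4, takes a point from camera to tool coordinates, whose origin is the TCP and whose axes are the flange's). Camera axes: x right, y down, z forward; pixel columns grow to the right and rows downward; lengths in mm; the calibration is good to about 2 mm. A picture is of the moment at which its call begins: read the wrist's pose just before it. There is no depth.
- sign_off(): hands the job in; it is judged then, once.
The state is a dict: "clock": time; "qpos": joint angles; "qvel": joint speeds; "joint_efforts": joint torques, N m; "eef_pos": TCP position; "tcp_rot": TCP orientation; "contact_force": force on the tool from outside, world axes, zero at the start; "wrist_torque": the same for the moment, N m; "opening": opening from 0.0 (shut) to 1.0 (fully open); "grasp_force": force on a finger pad.
Only numpy, scipy, OpenCV 4.12 (cv2) and the standard library are available. Lean on these libraries where they do the work, as an engineer would, in place of code of your own. Each camera call takes 0.05 s, during which the arm holds its last target. There are 200 camera calls.

TASK

Set the four potted cacti out on the birch riser, upright and each centred on its own teal glass coaster, in order of height: the shortest nearest the globe lamp and the tallest farthest from it, so that none stands in another's shade. Keep the plants upright on the way, set them down gently because the coasters are glass, and leave the ink bottle where it stands.

Things in the scene. Friction and masses are not known exactly. Their poses are not given: they have to be found in the camera images.
- globe_mid (a point): The shortest of the four cacti: one small ribbed ball cactus in a plain round grey concrete pot, loose, about 80 g (may vary by a quarter). 48 mm tall over all; the pot is a straight cylinder 40 mm across and 34 mm high, rim at the top, so it is gripped on its side below the rim. The point lies on the pot's vertical axis, half-way up the whole plant, 24 mm above the underside of the pot; z is up when upright.
- twin_mid (a point): The second shortest of the four cacti: two ribbed stems, one larger and one smaller in a plain round grey concrete pot, loose, about 125 g (may vary by a quarter). 60 mm tall over all; the pot is a straight cylinder 46 mm across and 42 mm high, rim at the top, so it is gripped on its side below the rim. The point lies on the pot's vertical axis, half-way up the whole plant, 30 mm above the underside of the pot; z is up when upright.
- cluster_mid (a point): The second tallest of the four cacti: a clump of three ribbed stems in a plain round grey concrete pot, loose, about 190 g (may vary by a quarter). 72 mm tall over all; the pot is a straight cylinder 52 mm across and 52 mm high, rim at the top, so it is gripped on its side below the rim. The point lies on the pot's vertical axis, half-way up the whole plant, 36 mm above the underside of the pot; z is up when upright.
- column_mid (a point): The tallest of the four cacti: one thick ribbed stem in a plain round grey concrete pot, loose, about 270 g (may vary by a quarter). 84 mm tall over all; the pot is a straight cylinder 58 mm across and 62 mm high, rim at the top, so it is gripped on its side below the rim. The point lies on the pot's vertical axis, half-way up the whole plant, 42 mm above the underside of the pot; z is up when upright.
- coaster_a: One of four alike round teal glass coasters, 90 mm across and 6 mm thick, fixed in a straight row, 110 mm from centre to centre, on a low birch riser (100 mm by 470 mm, top 18 mm above the desk). The origin is the centre of its underside, so its top face lies 6 mm above the origin, 24 mm above the desk. The letters say nothing of the order in the row.
- coaster_b: One of four alike round teal glass coasters, 90 mm across and 6 mm thick, fixed in a straight row, 110 mm from centre to centre, on a low birch riser (100 mm by 470 mm, top 18 mm above the desk). The origin is the centre of its underside, so its top face lies 6 mm above the origin, 24 mm above the desk. The letters say nothing of the order in the row.
- coaster_c: One of four alike round teal glass coasters, 90 mm across and 6 mm thick, fixed in a straight row, 110 mm from centre to centre, on a low birch riser (100 mm by 470 mm, top 18 mm above the desk). The origin is the centre of its underside, so its top face lies 6 mm above the origin, 24 mm above the desk. The letters say nothing of the order in the row.
- coaster_d: One of four alike round teal glass coasters, 90 mm across and 6 mm thick, fixed in a straight row, 110 mm from centre to centre, on a low birch riser (100 mm by 470 mm, top 18 mm above the desk). The origin is the centre of its underside, so its top face lies 6 mm above the origin, 24 mm above the desk. The letters say nothing of the order in the row.
- lamp: Globe lamp, fixed: round aluminium foot 70 mm across, short stem, white ball 76 mm across, 163 mm tall in all. It stands on the desk beyond one end of the row (either end), in line with it, 165 mm from the centre of the nearest coaster. A black pencil cup (72 mm across, pencils up to about 180 mm high) stands in the same way beyond the other end. The origin is the centre of the lamp's underside.
- ink_bottle: Dark round glass ink bottle with a black cap, 46 mm across and 52 mm high, loose, standing on the desk among the cacti; not to be moved. The origin is the centre of its underside. A low round aluminium pencil sharpener (44 mm across, 26 mm high) also stands there and does not matter.
Mind the look-alikes: they are no part of the job. What is shaped like the part that bears twin_mid but yellow is not meant.

How it is judged:
By the outcome, as a careful person would: the job done as asked, in the order asked, and still so for the second after the job is handed in, with the robot touching nothing.
It also fails if it takes over 93 s, if anything falls off the work surface, if the arm or the gripper's body presses on something with over 40 N, if the wrist force passes 120 N, or if a joint passes its speed limit or range.

## Working session

There is one attempt and no reset: what is moved stays moved. The work goes in short steps, Python scripts to look and compute and a shell command to move; the robot and the scene stay as the last step left them, time stands still between calls to the robot, and variables do not carry over. Pictures are saved under pics/ and viewed, at most 14 in all, crops included, and the job is handed in when it is done.

```bash
mkdir -p pics; python3 - <<'E'
from rig import *
import cv2
print(sense())
for n in("scene","side","wrist"):
    f=grab_frame(n); cv2.imwrite(f"pics/{n}0.png",f["pixels"])
    print(n,{k:v for k,v in f.items() if k!="pixels"})
E
```

```text
{'clock': 0.0, 'qpos': array([ 1.32156467e+00,  3.53653252e-01,  1.63411963e+00, -3.09166690e-05,
        1.15521413e+00, -2.40085561e-03]), 'qvel': array([-0.00031164, -0.00106227, -0.00038335, -0.0006282 , -0.00093579,
       -0.00026522]), 'joint_efforts': array([-3.22758551e-04, -6.05263138e+01, -3.42056966e+01, -1.47295386e-04,
        9.35414282e-03,  4.38591158e-06]), 'eef_pos': array([152.58932123, 605.54720106, 194.16474016]), 'tcp_rot': array([-3.14019822e+00,  2.49199065e-05,  2.89477437e+00]), 'contact_force': array([-0.59158515, -0.58497092,  0.20105035]), 'wrist_torque': array([-0.01267155,  0.02538009, -0.01148843]), 'grasp_force': 0.0, 'opening': 0.9974453271049221}
scene {'camera_matrix': array([[469.38496867,   0.        , 322.22466944],
       [  0.        , 469.38496867, 235.14479405],
       [  0.        ,   0.        ,   1.        ]]), 'rvec': array([ 1.09270185,  2.20617327, -1.14421413]), 'tvec': array([ 283.69612805, -181.01462571, 1295.30495708])}
side {'camera_matrix': array([[553.07147194,   0.        , 312.83427741],
       [  0.        , 553.07147194, 235.89666946],
       [  0.        ,   0.        ,   1.        ]]), 'rvec': array([ 2.29923654, -0.93154914,  0.32534789]), 'tvec': array([-367.96076916,  321.7946901 ,  932.59838021])}
wrist {'camera_matrix': array([[382.15247994,   0.        , 323.28765453],
       [  0.        , 382.15247994, 243.12881059],
       [  0.        ,   0.        ,   1.        ]]), 'T_tool_cam': array([[ 1.79398046e-04, -9.58370322e-01, -2.85528095e-01,
         7.38173297e+01],
       [ 9.99999893e-01,  2.93517505e-04, -3.56884106e-04,
         4.94282878e-01],
       [ 4.25834630e-04, -2.85528001e-01,  9.58370273e-01,
        -1.78102489e+02],
       [ 0.00000000e+00,  0.00000000e+00,  0.00000000e+00,
         1.00000000e+00]])}
```

View pics/scene0.png

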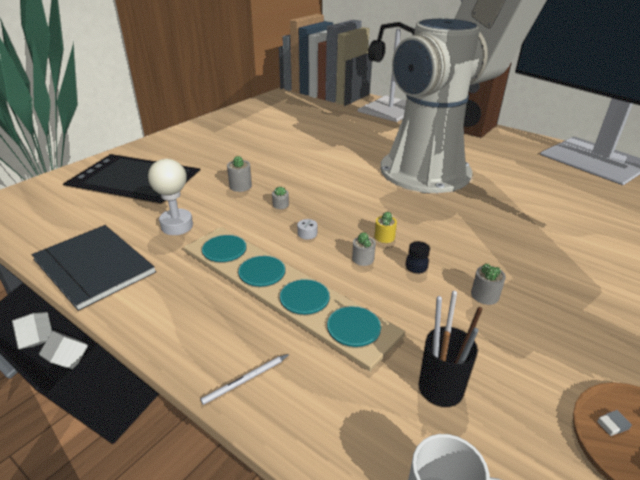

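View pics/side0.png

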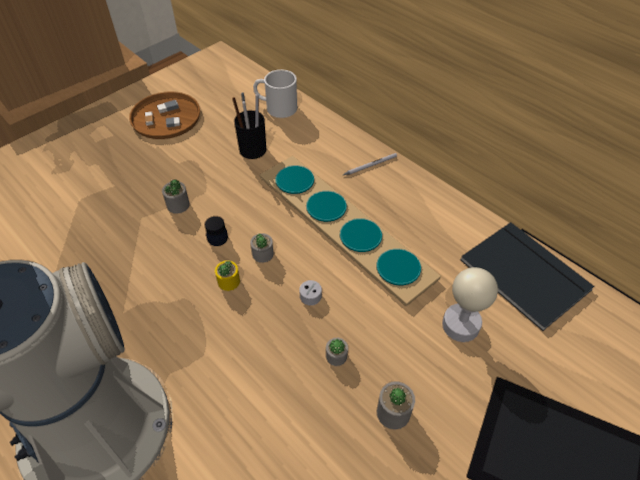

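The scene picture shows the lamp foot at (176,222), the pencil cup at (447,370), and four teal coasters from (224,248) to (354,326). In the side picture the pots are: column (396,403), globe (337,350), twin (262,247) and cluster (176,197). The ink bottle is at (216,231), the yellow decoy at (227,275) and the sharpener at (311,292).

```bash
cat > h.py <<'E'
from rig import *
import cv2, numpy as np
from scipy.spatial.transform import Rotation as Ro
def cam(f,s=None):
    if "rvec" in f:
        R=cv2.Rodrigues(f["rvec"])[0]; return f["camera_matrix"],R.T,-R.T@f["tvec"]
    T=f["T_tool_cam"]; Rt=Ro.from_euler('xyz',s["tcp_rot"]).as_matrix()
    return f["camera_matrix"],Rt@T[:3,:3],Rt@T[:3,3]+s["eef_pos"]
def ray(c,uv,z):
    K,R,o=c; d=R@np.linalg.solve(K,[*uv,1.]); return (o+d*(z-o[2])/d[2])[:2]
def proj(c,p):
    K,R,o=c; q=K@(R.T@(np.array(p,float)-o)); return q[:2]/q[2]
def teal(im):
    h=cv2.cvtColor(im,cv2.COLOR_BGR2HSV); return cv2.inRange(h,(82,120,60),(98,255,255))
E
python3 - <<'E'
from h import *
np.set_printoptions(precision=1,suppress=True)
P={"column":((239,176),(396,404),31),"globe":((280,200),(337,352),17),"twin":((363,253),(262,248),21),"cluster":((488,286),(176,199),26),"ink":((417,257),(216,231),26),"yellow":((386,230),(228,277),21),"sharp":((307,230),(311,293),13),"lamp":((176,222),(462,322),12),"cup":((444,380),(251,140),45)}
fs={n:grab_frame(n) for n in("scene","side")}
for i,n in enumerate(fs):
    f=fs[n];c=cam(f)
    for k,v in P.items(): print(n,k,ray(c,v[i],v[2]))
    cs,_=cv2.findContours(teal(f["pixels"]),cv2.RETR_EXTERNAL,cv2.CHAIN_APPROX_NONE)
    for q in cs:
        if cv2.contourArea(q)>300:
            w=np.array([ray(c,p,24) for p in q[:,0]]); (x,y),r=cv2.minEnclosingCircle(w.astype(np.float32)); print(n,"coaster",x,y,r, w.mean(0))
E
```

```text
scene column [ 384.  -329.6]
scene globe [ 392.3 -186.1]
scene twin [452.   86.9]
scene cluster [401.8 325.2]
scene ink [403.3 181.7]
scene yellow [352.2  81.3]
scene sharp [447.6 -60.1]
scene lamp [ 600.7 -310. ]
scene cup [659.9 354.9]
scene coaster 632.2652587890625 184.72576904296875 44.0181884765625 [632.9 185.2]
scene coaster 625.5670166015625 75.33296203613281 43.65473556518555 [626.7  76. ]
scene coaster 619.7900390625 -34.02064514160156 43.5600471496582 [620.3 -33.8]
scene coaster 613.2826538085938 -142.81948852539062 43.59125518798828 [ 613.2 -142.2]
side column [ 382.4 -333.6]
side globe [ 385.8 -193.2]
side twin [442.8  80.8]
side cluster [393.9 316.8]
side ink [400.7 180.4]
side yellow [346.4  72.2]
side sharp [442.1 -66.7]
side lamp [ 601.3 -311.8]
side cup [628.1 334.3]
side coaster 607.5023803710938 -149.1739501953125 44.54395294189453 [ 607.  -148.8]
side coaster 613.3834838867188 -39.00249099731445 44.529788970947266 [613.2 -39.3]
side coaster 619.9412841796875 70.13420867919922 44.79551315307617 [620.   70.1]
side coaster 625.9586791992188 180.01515197753906 44.75934600830078 [626.1 179.5]
```

View pics/wrist0.png

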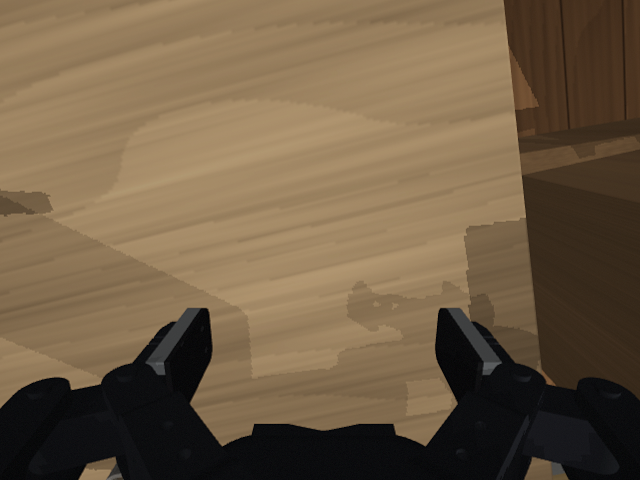

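The wrist picture shows only bare desk. The two views agree to about 7 mm. The lamp is at the −y end, so the order from there is globe at y≈−146, twin −37, cluster 73, column 182. I'll turn the tool so its y axis matches world y, then take overhead wrist shots.

```bash
python3 -m jog '[{"spin":-0.082},{"spin":-0.082},{"spin":-0.082},{"x":-1.65,"y":-2.7,"z":-0.4},{"x":-1.65,"y":-2.7,"z":-0.4},{"x":-1.65,"y":-2.7,"z":-0.4},{"x":-1.65,"y":-2.7,"z":-0.4},{"x":-1.65,"y":-2.7,"z":-0.4},{"x":-1.65,"y":-2.7,"z":-0.4},{"x":-1.65,"y":-2.7,"z":-0.4},{"x":-1.65,"y":-2.7,"z":-0.4},{"x":-1.65,"y":-2.7,"z":-0.4},{"x":-1.65,"y":-2.7,"z":-0.4},{"x":-1.65,"y":-2.7,"z":-0.4},{"x":-1.65,"y":-2.7,"z":-0.4},{"x":-1.65,"y":-2.7,"z":-0.4},{"x":-1.65,"y":-2.7,"z":-0.4},{"x":-1.65,"y":-2.7,"z":-0.4},{},{}]' 60
python3 - <<'E'
from h import *
s=sense();f=grab_frame("wrist");cv2.imwrite("pics/w1.png",f["pixels"]);np.save("w1.npy",np.r_[s["eef_pos"],s["tcp_rot"]])
print(s["eef_pos"],s["tcp_rot"],s["contact_force"])
E
```

```text
[152.62291077 605.82428793 194.53495891] [-3.14092053e+00 -1.67141988e-05  2.89476960e+00] [ 0.5455206   1.02808107 -0.87483433]schema error: expected keys x, y, z, spin, grip
```

View pics/w1.png

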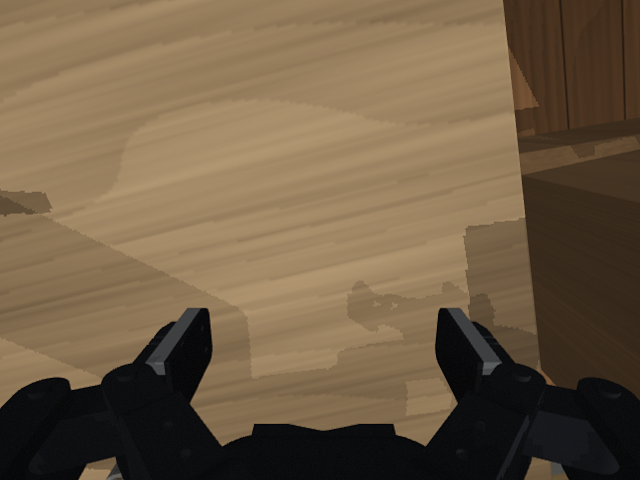

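The move was refused because every row needs all five keys, so the picture is unchanged. Retrying with full rows.

```bash
python3 -m jog '[{"x":0,"y":0,"z":0,"spin":-0.082,"grip":0},{"x":0,"y":0,"z":0,"spin":-0.082,"grip":0},{"x":0,"y":0,"z":0,"spin":-0.082,"grip":0},{"x":-1.9,"y":-3.1,"z":-0.4,"spin":0,"grip":0},{"x":-1.9,"y":-3.1,"z":-0.4,"spin":0,"grip":0},{"x":-1.9,"y":-3.1,"z":-0.4,"spin":0,"grip":0},{"x":-1.9,"y":-3.1,"z":-0.4,"spin":0,"grip":0},{"x":-1.9,"y":-3.1,"z":-0.4,"spin":0,"grip":0},{"x":-1.9,"y":-3.1,"z":-0.4,"spin":0,"grip":0},{"x":-1.9,"y":-3.1,"z":-0.4,"spin":0,"grip":0},{"x":-1.9,"y":-3.1,"z":-0.4,"spin":0,"grip":0},{"x":-1.9,"y":-3.1,"z":-0.4,"spin":0,"grip":0},{"x":-1.9,"y":-3.1,"z":-0.4,"spin":0,"grip":0},{"x":-1.9,"y":-3.1,"z":-0.4,"spin":0,"grip":0},{"x":-1.9,"y":-3.1,"z":-0.4,"spin":0,"grip":0},{"x":-1.9,"y":-3.1,"z":-0.4,"spin":0,"grip":0},{"x":0,"y":0,"z":0,"spin":0,"grip":0},{"x":0,"y":0,"z":0,"spin":0,"grip":0}]' 60
python3 - <<'E'
from h import *
s=sense();f=grab_frame("wrist");cv2.imwrite("pics/w2.png",f["pixels"])
print(s["eef_pos"],s["tcp_rot"],s["contact_force"])
E
```

```text
clock: 1.8
eef_pos: [400.2, 201.4, 247.2]
tcp_rot: [3.141, 0.001, 3.137]
contact_force: [0.6, 0.8, -0.2]
opening: 1.001
grasp_force: 0.0
[400.23837565 201.43279788 247.18667631] [3.14127444e+00 5.36388210e-04 3.13681274e+00] [ 0.60418222  0.79346112 -0.16890219]
```

View pics/w2.png

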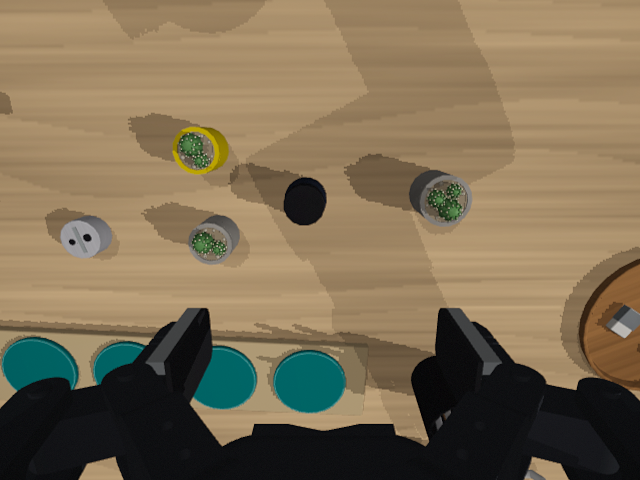

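The wrist picture shows the cluster rim centred at (445,200), the twin rim at (211,242), the ink cap at (305,201) and the farthest coaster at (310,381). Next I move over to the lamp side.

```bash
python3 - <<'E'
from h import *
s=sense();f=grab_frame("wrist");c=cam(f,s)
for k,uv,z in(("cluster",(445,200),52),("twin",(211,242.5),42),("ink",(305,201),52)): print(k,ray(c,uv,z))
cs,_=cv2.findContours(teal(f["pixels"]),cv2.RETR_EXTERNAL,cv2.CHAIN_APPROX_NONE)
for q in cs:
    if cv2.contourArea(q)>500:
        w=np.array([ray(c,p,24) for p in q[:,0]],np.float32); print(cv2.minEnclosingCircle(w))
E
python3 -m jog '[{"x":0,"y":-4,"z":0,"spin":0,"grip":0},{"x":0,"y":-4,"z":0,"spin":0,"grip":0},{"x":0,"y":-4,"z":0,"spin":0,"grip":0},{"x":0,"y":-4,"z":0,"spin":0,"grip":0},{"x":0,"y":-4,"z":0,"spin":0,"grip":0},{"x":0,"y":-4,"z":0,"spin":0,"grip":0},{"x":0,"y":-4,"z":0,"spin":0,"grip":0},{"x":0,"y":-4,"z":0,"spin":0,"grip":0},{"x":0,"y":-4,"z":0,"spin":0,"grip":0},{"x":0,"y":-4,"z":0,"spin":0,"grip":0},{"x":0,"y":-4,"z":0,"spin":0,"grip":0},{"x":0,"y":-4,"z":0,"spin":0,"grip":0},{"x":0,"y":0,"z":0,"spin":0,"grip":0},{"x":0,"y":0,"z":0,"spin":0,"grip":0}]'
python3 - <<'E'
from h import *
s=sense();f=grab_frame("wrist");c=cam(f,s);cv2.imwrite("pics/w3.png",f["pixels"]);print(s["tcp_rot"])
import pickle;pickle.dump(c,open("w3.pkl","wb"))
cs,_=cv2.findContours(teal(f["pixels"]),cv2.RETR_EXTERNAL,cv2.CHAIN_APPROX_NONE)
for q in cs:
    if cv2.contourArea(q)>500:
        w=np.array([ray(c,p,24) for p in q[:,0]],np.float32); print(cv2.minEnclosingCircle(w))
E
```

```text
cluster [392.95347633 323.06388943]
twin [438.91221813  85.62310616]
ink [393.55559347 185.09672229]
((624.2412109375, 183.70748901367188), 44.777191162109375)
((618.01708984375, 74.94927978515625), 44.9775390625)
((599.5467529296875, -44.6468505859375), 41.427669525146484)
((605.0464477539062, -143.24655151367188), 45.8904914855957)
clock: 3.07
eef_pos: [399.3, -277.5, 246.3]
tcp_rot: [3.141, -0.001, 3.14]
contact_force: [-0.1, 1.0, -0.2]
opening: 1.001
grasp_force: 0.0
[ 3.14076443e+00 -7.40225437e-04  3.13956438e+00]
((618.0848388671875, 71.5028076171875), 44.064476013183594)
((599.853271484375, -27.965442657470703), 40.906368255615234)
((605.4739990234375, -146.89170837402344), 44.38224411010742)
```

View pics/w3.png

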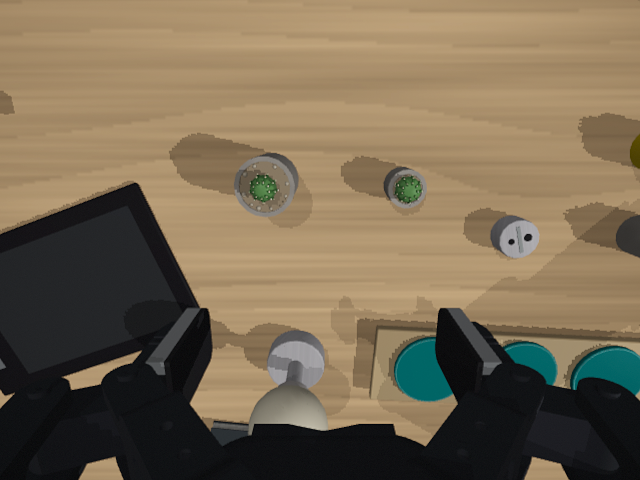

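The wrist picture shows the column rim centred at (265,186), the globe rim at (407,189) and the lamp foot at (296,357).

```bash
python3 - <<'E'
from h import *
import pickle;c=pickle.load(open("w3.pkl","rb"))
print(ray(c,(265,186),62),ray(c,(407.5,189.5),34),ray(c,(515,237),26),c[2])
E
```

```text
[ 376.85607528 -331.85978007] [ 384.65693429 -190.47148464] [437.5959946  -69.16313473] [ 325.7651335  -276.67961048  424.46753584]
```

```bash
python3 -m jog '[{"x":1.0,"y":-2.7,"z":0,"spin":0,"grip":0},{"x":1.0,"y":-2.75,"z":2,"spin":0,"grip":0},{"x":0,"y":0,"z":3.5,"spin":0,"grip":0},{"x":0,"y":0,"z":3.5,"spin":0,"grip":0},{"x":0,"y":0,"z":3.5,"spin":0,"grip":0},{"x":0,"y":0,"z":3,"spin":0,"grip":0},{"x":0,"y":0,"z":2.5,"spin":0,"grip":0},{"x":0,"y":0,"z":2,"spin":0,"grip":0},{"x":0,"y":0,"z":1.5,"spin":0,"grip":0},{"x":0,"y":0,"z":0.9,"spin":0,"grip":0},{"x":0,"y":0,"z":0,"spin":0,"grip":0.2},{"x":0,"y":0,"z":0,"spin":0,"grip":0.4},{"x":0,"y":0,"z":0,"spin":0,"grip":0.6},{"x":0,"y":0,"z":0,"spin":0,"grip":0.6},{"x":0,"y":0,"z":0,"spin":0,"grip":0.6},{"x":0,"y":0,"z":0,"spin":0,"grip":0.6},{"x":0,"y":0,"z":0,"spin":0,"grip":0.6}]' 50
```

```text
clock: 4.53
eef_pos: [379.1, -331.9, 23.4]
tcp_rot: [-3.141, 0.001, 3.141]
contact_force: [-0.1, 0.2, 0.0]
opening: 0.398
grasp_force: 0.0
```

```bash
python3 - <<'E'
from h import *
f=grab_frame("wrist");g=grab_frame("side")
cv2.imwrite("pics/w4.png",np.hstack([cv2.resize(f["pixels"],(400,300)),cv2.resize(g["pixels"][300:480,280:520],(400,300))]))
print(sense()["opening"],sense()["grasp_force"])
E
```

```text
0.40038922068379385 0.0
```

View pics/w4.png

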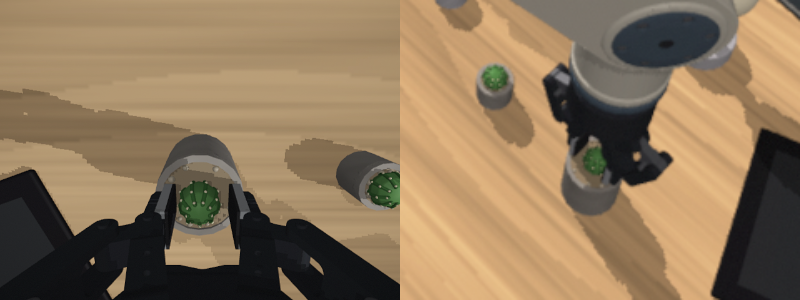

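```bash
python3 - <<'E'
from h import *
f=grab_frame("wrist");g=grab_frame("side");k=grab_frame("scene")
a=cv2.resize(f["pixels"][180:480,220:430],(420,600))
b=cv2.resize(g["pixels"][330:450,340:490],(380,300),interpolation=2);d=cv2.resize(k["pixels"][90:210,165:315],(380,300),interpolation=2)
cv2.imwrite("pics/w5.png",np.hstack([a,np.vstack([b,d])]))
s=sense();cw=cam(f,s);p=s["eef_pos"]
for dz in(0,10,19,30,40):print(dz,proj(cw,p+[0,0,dz]),proj(cam(g),p+[0,0,dz]))
E
```

```text
0 [321.88616956 282.52133711] [393.2152181  406.52942724]
10 [321.8027033  290.58318819] [393.84843193 404.13930844]
19 [321.71969995 298.6003273 ] [394.42747778 401.95365119]
30 [321.60631915 309.55156802] [395.14727827 399.23670376]
40 [321.48972074 320.81359098] [395.81346879 396.72211163]
```

View pics/w5.png

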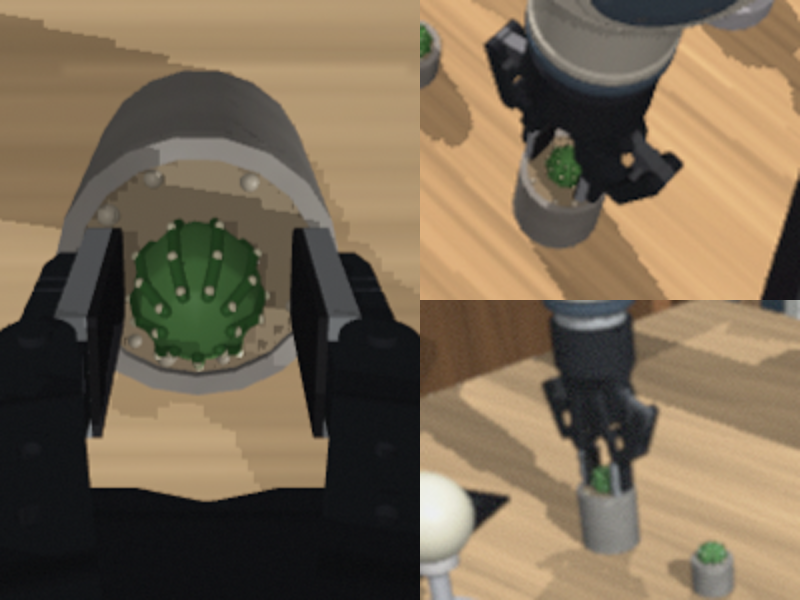

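The composite shows the pad tips level with the rim around the stem, so nothing is gripped and nothing was disturbed. By depth, the tips sit about 40 mm behind the reported TCP at this opening. I'll raise, open and go about 27 mm lower.

```bash
python3 -m jog '[{"x":0,"y":0,"z":-2,"spin":0,"grip":0.6},{"x":0,"y":0,"z":-2.5,"spin":0,"grip":0.6},{"x":0,"y":0,"z":0,"spin":0,"grip":0.3},{"x":0,"y":0,"z":0,"spin":0,"grip":0},{"x":0,"y":0,"z":0,"spin":0,"grip":0},{"x":0,"y":0,"z":0,"spin":0,"grip":0},{"x":0,"y":0,"z":2,"spin":0,"grip":0},{"x":0,"y":0,"z":2,"spin":0,"grip":0},{"x":0,"y":0,"z":1.5,"spin":0,"grip":0},{"x":0,"y":0,"z":1,"spin":0,"grip":0},{"x":0,"y":0,"z":0.7,"spin":0,"grip":0},{"x":0,"y":0,"z":0,"spin":0,"grip":0.2},{"x":0,"y":0,"z":0,"spin":0,"grip":0.4},{"x":0,"y":0,"z":0,"spin":0,"grip":0.5},{"x":0,"y":0,"z":0,"spin":0,"grip":0.5},{"x":0,"y":0,"z":0,"spin":0,"grip":0.5},{"x":0,"y":0,"z":0,"spin":0,"grip":0.5}]' 50
```

```text
clock: 6.2
eef_pos: [379.4, -332.0, -3.3]
tcp_rot: [-3.141, 0.001, 3.141]
contact_force: [-0.4, 0.2, 6.3]
opening: 0.66
grasp_force: 53.8
```

```bash
python3 -m jog '[{"x":0,"y":0,"z":-0.3,"spin":0,"grip":0.6},{"x":0,"y":0,"z":-0.8,"spin":0,"grip":0.6},{"x":0,"y":0,"z":-1.4,"spin":0,"grip":0.6},{"x":0,"y":0,"z":-1.8,"spin":0,"grip":0.6},{"x":0,"y":0,"z":-2,"spin":0,"grip":0.6},{"x":0,"y":0,"z":-1.6,"spin":0,"grip":0.6},{"x":0,"y":0,"z":-1,"spin":0,"grip":0.6},{"x":0,"y":0,"z":-0.6,"spin":0,"grip":0.6},{"x":-0.24,"y":0.5,"z":0,"spin":0,"grip":0.6},{"x":-0.48,"y":1,"z":0,"spin":0,"grip":0.6},{"x":-0.72,"y":1.5,"z":0,"spin":0,"grip":0.6},{"x":-0.96,"y":2,"z":0,"spin":0,"grip":0.6},{"x":-1.2,"y":2.5,"z":0,"spin":0,"grip":0.6},{"x":-1.2,"y":2.5,"z":0,"spin":0,"grip":0.6},{"x":-1.2,"y":2.5,"z":0,"spin":0,"grip":0.6},{"x":-1.2,"y":2.5,"z":0,"spin":0,"grip":0.6},{"x":-1.2,"y":2.5,"z":0,"spin":0,"grip":0.6},{"x":-1.2,"y":2.5,"z":0,"spin":0,"grip":0.6},{"x":-1.2,"y":2.5,"z":0,"spin":0,"grip":0.6},{"x":-1.2,"y":2.5,"z":0,"spin":0,"grip":0.6}]'
```

```text
clock: 7.87
eef_pos: [498.5, -79.2, 89.6]
tcp_rot: [3.141, -0.002, 3.141]
contact_force: [0.6, 0.1, -2.1]
opening: 0.659
grasp_force: 53.8
```

```bash
python3 -m jog '[{"x":-1.2,"y":2.5,"z":0,"spin":0,"grip":0.6},{"x":-1.2,"y":2.5,"z":0,"spin":0,"grip":0.6},{"x":-1.2,"y":2.5,"z":0,"spin":0,"grip":0.6},{"x":-1.2,"y":2.5,"z":0,"spin":0,"grip":0.6},{"x":-1.2,"y":2.5,"z":0,"spin":0,"grip":0.6},{"x":-1.2,"y":2.5,"z":0,"spin":0,"grip":0.6},{"x":-1.2,"y":2.5,"z":0,"spin":0,"grip":0.6},{"x":-1.2,"y":2.5,"z":0,"spin":0,"grip":0.6},{"x":-1.2,"y":2.5,"z":0,"spin":0,"grip":0.6},{"x":-0.9,"y":1.8,"z":0,"spin":0,"grip":0.6},{"x":-0.6,"y":1.1,"z":0,"spin":0,"grip":0.6},{"x":-0.4,"y":0.6,"z":0,"spin":0,"grip":0.6},{"x":0,"y":0,"z":0.8,"spin":0,"grip":0.6},{"x":0,"y":0,"z":1.6,"spin":0,"grip":0.6},{"x":0,"y":0,"z":1.6,"spin":0,"grip":0.6},{"x":0,"y":0,"z":1.2,"spin":0,"grip":0.6},{"x":0,"y":0,"z":0.6,"spin":0,"grip":0.6},{"x":0,"y":0,"z":0.2,"spin":0,"grip":0.6},{"x":0,"y":0,"z":0,"spin":0,"grip":0.6},{"x":0,"y":0,"z":0,"spin":0,"grip":0.6}]'
python3 - <<'E'
from h import *
f=grab_frame("wrist");g=grab_frame("side");k=grab_frame("scene")
a=cv2.resize(f["pixels"],(400,300))
b=cv2.resize(g["pixels"][90:240,210:410],(400,300),interpolation=2);d=cv2.resize(k["pixels"][220:370,260:460],(400,300),interpolation=2);e=cv2.resize(k["pixels"],(400,300))
cv2.imwrite("pics/w6.png",np.vstack([np.hstack([a,b]),np.hstack([d,e])]))
E
```

```text
clock: 9.53
eef_pos: [626.7, 178.0, 31.4]
tcp_rot: [3.141, 0.001, 3.14]
contact_force: [-0.3, -0.1, -3.0]
opening: 0.661
grasp_force: 53.9
```

View pics/w6.png

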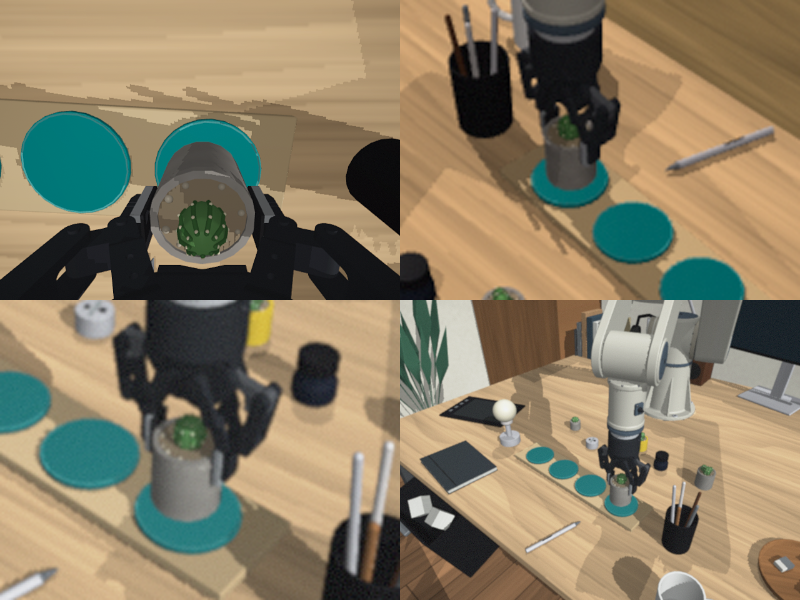

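The composite shows the column upright in the grip, hanging about 10 mm above the end coaster and nearly concentric with it. TCP y is 4 mm short, so I correct that and lower slowly.

```bash
python3 -m jog '[{"x":0,"y":0.2,"z":0,"spin":0,"grip":0.6},{"x":0,"y":0.2,"z":0,"spin":0,"grip":0.6},{"x":0,"y":0,"z":0.4,"spin":0,"grip":0.6},{"x":0,"y":0,"z":0.3,"spin":0,"grip":0.6},{"x":0,"y":0,"z":0.15,"spin":0,"grip":0.6},{"x":0,"y":0,"z":0.05,"spin":0,"grip":0.6},{"x":0,"y":0,"z":0.05,"spin":0,"grip":0.6},{"x":0,"y":0,"z":0,"spin":0,"grip":0.6}]'; python3 -m jog '[{"x":0,"y":0,"z":0.04,"spin":0,"grip":0.6},{"x":0,"y":0,"z":0.04,"spin":0,"grip":0.6},{"x":0,"y":0,"z":0,"spin":0,"grip":0.6}]'
```

```text
clock: 10.35
eef_pos: [626.3, 182.1, 21.2]
tcp_rot: [-3.142, -0.0, 3.141]
contact_force: [0.3, 0.3, -3.0]
opening: 0.66
grasp_force: 53.9
clock: 10.6
eef_pos: [626.5, 182.2, 20.7]
tcp_rot: [3.142, 0.0, 3.141]
contact_force: [-0.6, 0.8, -1.9]
opening: 0.664
grasp_force: 54.0
```

```bash
python3 -m jog '[{"x":0,"y":0,"z":0.05,"spin":0,"grip":0.6},{"x":0,"y":0,"z":0,"spin":0,"grip":0.6}]'; python3 -m jog '[{"x":0,"y":0,"z":0.05,"spin":0,"grip":0.6},{"x":0,"y":0,"z":0,"spin":0,"grip":0.6}]'
```

```text
clock: 10.77
eef_pos: [626.5, 182.2, 20.7]
tcp_rot: [3.142, 0.0, 3.141]
contact_force: [-2.6, 0.1, 4.8]
opening: 0.659
grasp_force: 54.6
clock: 10.93
eef_pos: [626.5, 182.2, 20.7]
tcp_rot: [3.142, 0.0, 3.141]
contact_force: [-4.6, -1.0, 9.5]
opening: 0.66
grasp_force: 55.1
```

```bash
python3 -m jog '[{"x":0,"y":0,"z":-0.1,"spin":0,"grip":0.4},{"x":0,"y":0,"z":0,"spin":0,"grip":0.3},{"x":0,"y":0,"z":0,"spin":0,"grip":0.2},{"x":0,"y":0,"z":0,"spin":0,"grip":0},{"x":0,"y":0,"z":0,"spin":0,"grip":0},{"x":0,"y":0,"z":0,"spin":0,"grip":0},{"x":0,"y":0,"z":-1,"spin":0,"grip":0},{"x":0,"y":0,"z":-2.5,"spin":0,"grip":0},{"x":0,"y":0,"z":-4,"spin":0,"grip":0},{"x":2.3,"y":1.4,"z":0,"spin":0,"grip":0},{"x":2.3,"y":1.4,"z":0,"spin":0,"grip":0},{"x":2.3,"y":1.4,"z":0,"spin":0,"grip":0},{"x":2.3,"y":1.4,"z":0,"spin":0,"grip":0},{"x":2.3,"y":1.4,"z":0,"spin":0,"grip":0},{"x":2.3,"y":1.4,"z":0,"spin":0,"grip":0},{"x":2.3,"y":1.4,"z":0,"spin":0,"grip":0},{"x":2.3,"y":1.4,"z":0,"spin":0,"grip":0},{"x":2.3,"y":1.4,"z":0,"spin":0,"grip":0},{"x":2.3,"y":1.4,"z":0,"spin":0,"grip":0}]'
python3 - <<'E'
from h import *
f=grab_frame("side")
cv2.imwrite("pics/w7.png",cv2.resize(f["pixels"][80:280,140:400],(780,600)))
E
python3 -m jog '[{"x":0,"y":0,"z":0,"spin":0,"grip":0}]'
```

```text
clock: 12.52
eef_pos: [395.6, 323.1, 96.4]
tcp_rot: [3.141, 0.001, 3.141]
contact_force: [-0.0, 1.2, 0.2]
opening: 0.997
grasp_force: 0.0
clock: 12.65
eef_pos: [394.9, 323.3, 96.3]
tcp_rot: [3.141, 0.0, -3.14]
contact_force: [0.4, -1.0, -0.4]
opening: 1.0
grasp_force: 0.0
```

View pics/w7.png

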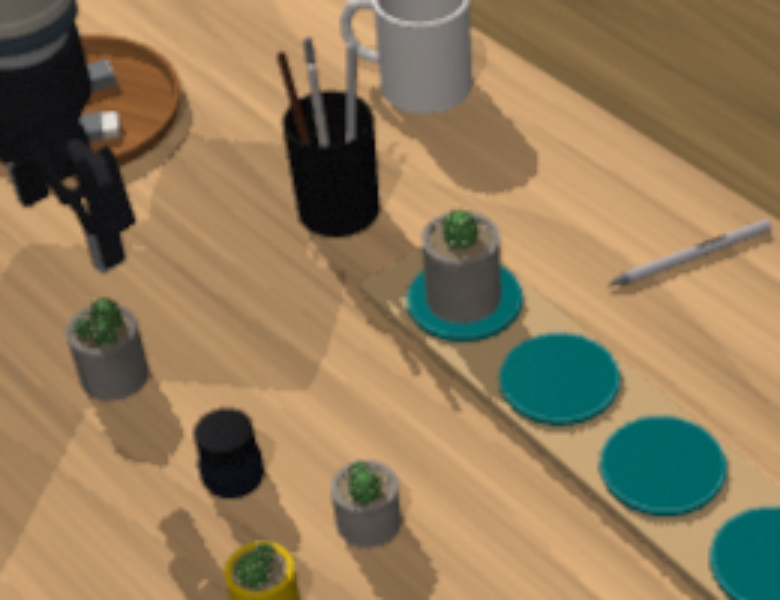

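The side picture shows the column standing upright and centred on the end coaster, with the other pots and the ink bottle untouched. Now the cluster.

```bash
python3 -m jog '[{"x":0,"y":0,"z":3,"spin":0,"grip":0},{"x":0,"y":0,"z":2.5,"spin":0,"grip":0},{"x":0,"y":0,"z":2,"spin":0,"grip":0},{"x":0,"y":0,"z":1.5,"spin":0,"grip":0},{"x":0,"y":0,"z":1,"spin":0,"grip":0},{"x":0,"y":0,"z":0.6,"spin":0,"grip":0},{"x":0,"y":0,"z":0.3,"spin":0,"grip":0},{"x":0,"y":0,"z":0,"spin":0,"grip":0.2},{"x":0,"y":0,"z":0,"spin":0,"grip":0.4},{"x":0,"y":0,"z":0,"spin":0,"grip":0.6},{"x":0,"y":0,"z":0,"spin":0,"grip":0.6},{"x":0,"y":0,"z":0,"spin":0,"grip":0.6},{"x":0,"y":0,"z":0,"spin":0,"grip":0.6},{"x":0,"y":0,"z":0,"spin":0,"grip":0.6}]'
```

```text
clock: 13.82
eef_pos: [397.1, 322.7, -12.3]
tcp_rot: [3.141, 0.001, 3.141]
contact_force: [0.5, -1.7, 5.9]
opening: 0.592
grasp_force: 51.2
```

```bash
python3 -m jog '[{"x":0,"y":0,"z":-0.4,"spin":0,"grip":0.7},{"x":0,"y":0,"z":-1,"spin":0,"grip":0.7},{"x":0,"y":0,"z":-1.8,"spin":0,"grip":0.7},{"x":0,"y":0,"z":-2.2,"spin":0,"grip":0.7},{"x":0,"y":0,"z":-2,"spin":0,"grip":0.7},{"x":0,"y":0,"z":-1.4,"spin":0,"grip":0.7},{"x":0,"y":0,"z":-0.8,"spin":0,"grip":0.7},{"x":0,"y":0,"z":-0.4,"spin":0,"grip":0.7},{"x":-0.54,"y":-0.6,"z":0,"spin":0,"grip":0.7},{"x":-1.08,"y":-1.2,"z":0,"spin":0,"grip":0.7},{"x":-1.63,"y":-1.8,"z":0,"spin":0,"grip":0.7},{"x":-1.9,"y":-2.1,"z":0,"spin":0,"grip":0.7},{"x":-1.9,"y":-2.1,"z":0,"spin":0,"grip":0.7},{"x":-1.9,"y":-2.1,"z":0,"spin":0,"grip":0.7},{"x":-1.9,"y":-2.1,"z":0,"spin":0,"grip":0.7},{"x":-1.9,"y":-2.1,"z":0,"spin":0,"grip":0.7},{"x":-1.9,"y":-2.1,"z":0,"spin":0,"grip":0.7},{"x":-1.9,"y":-2.1,"z":0,"spin":0,"grip":0.7},{"x":-1.9,"y":-2.1,"z":0,"spin":0,"grip":0.7},{"x":-1.9,"y":-2.1,"z":0,"spin":0,"grip":0.7}]'
python3 -m jog '[{"x":-1.2,"y":-1.4,"z":0,"spin":0,"grip":0.7},{"x":-0.7,"y":-0.7,"z":0,"spin":0,"grip":0.7},{"x":-0.25,"y":-0.3,"z":0,"spin":0,"grip":0.7},{"x":0,"y":0,"z":0.8,"spin":0,"grip":0.7},{"x":0,"y":0,"z":1.6,"spin":0,"grip":0.7},{"x":0,"y":0,"z":2,"spin":0,"grip":0.7},{"x":0,"y":0,"z":1.3,"spin":0,"grip":0.7},{"x":0,"y":0,"z":0.6,"spin":0,"grip":0.7},{"x":0,"y":0,"z":0.2,"spin":0,"grip":0.7},{"x":0,"y":0,"z":0,"spin":0,"grip":0.7},{"x":0,"y":0,"z":0,"spin":0,"grip":0.7}]'
```

```text
clock: 15.48
eef_pos: [599.8, 95.2, 85.2]
tcp_rot: [-3.141, -0.002, 3.141]
contact_force: [0.9, 0.9, -1.9]
opening: 0.594
grasp_force: 52.3
clock: 16.4
eef_pos: [621.7, 73.5, 22.2]
tcp_rot: [3.141, 0.001, 3.141]
contact_force: [-0.3, 0.5, -1.8]
opening: 0.589
grasp_force: 52.4
```

```bash
python3 -m jog '[{"x":0,"y":0,"z":0.4,"spin":0,"grip":0.7},{"x":0,"y":0,"z":0.3,"spin":0,"grip":0.7},{"x":0,"y":0,"z":0.15,"spin":0,"grip":0.7},{"x":0,"y":0,"z":0.05,"spin":0,"grip":0.7},{"x":0,"y":0,"z":0.05,"spin":0,"grip":0.7},{"x":0,"y":0,"z":0.05,"spin":0,"grip":0.7},{"x":0,"y":0,"z":0,"spin":0,"grip":0.7}]';python3 -m jog '[{"x":0,"y":0,"z":0.05,"spin":0,"grip":0.7},{"x":0,"y":0,"z":0,"spin":0,"grip":0.7}]'
```

```text
clock: 16.98
eef_pos: [621.3, 73.1, 11.8]
tcp_rot: [-3.142, 0.0, 3.141]
contact_force: [-0.7, 0.6, 0.9]
opening: 0.592
grasp_force: 52.6
clock: 17.15
eef_pos: [621.4, 73.2, 11.8]
tcp_rot: [-3.142, 0.0, 3.141]
contact_force: [-2.9, 0.4, 6.3]
opening: 0.593
grasp_force: 53.3
```

```bash
python3 -m jog '[{"x":0,"y":0,"z":-0.05,"spin":0,"grip":0.4},{"x":0,"y":0,"z":0,"spin":0,"grip":0.3},{"x":0,"y":0,"z":0,"spin":0,"grip":0.2},{"x":0,"y":0,"z":0,"spin":0,"grip":0},{"x":0,"y":0,"z":0,"spin":0,"grip":0},{"x":0,"y":0,"z":0,"spin":0,"grip":0},{"x":0,"y":0,"z":-1,"spin":0,"grip":0},{"x":0,"y":0,"z":-3,"spin":0,"grip":0},{"x":0,"y":0,"z":-4,"spin":0,"grip":0},{"x":3,"y":0.2,"z":0,"spin":0,"grip":0},{"x":3,"y":0.2,"z":0,"spin":0,"grip":0},{"x":3,"y":0.2,"z":0,"spin":0,"grip":0},{"x":3,"y":0.2,"z":0,"spin":0,"grip":0},{"x":3,"y":0.2,"z":0,"spin":0,"grip":0},{"x":3,"y":0.24,"z":0,"spin":0,"grip":0},{"x":0,"y":0,"z":0,"spin":0,"grip":0},{"x":0,"y":0,"z":0,"spin":0,"grip":0}]'
python3 - <<'E'
from h import *
f=grab_frame("wrist");g=grab_frame("side")
cv2.imwrite("pics/w8.png",np.hstack([cv2.resize(f["pixels"],(400,300)),cv2.resize(g["pixels"][100:280,170:410],(400,300))]))
E
```

```text
clock: 18.57
eef_pos: [440.4, 85.9, 92.4]
tcp_rot: [3.141, 0.001, 3.142]
contact_force: [1.0, -0.3, 0.7]
opening: 0.998
grasp_force: 0.0
```

View pics/w8.png

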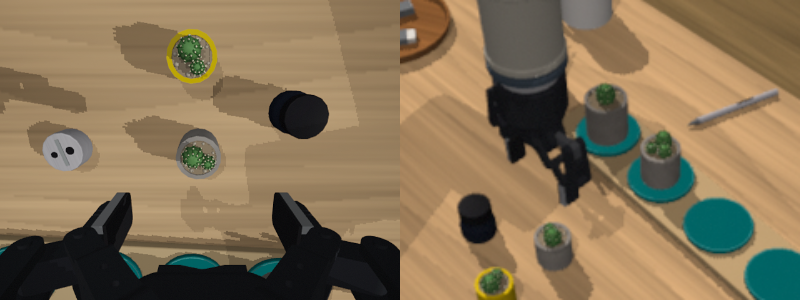

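The composite shows the cluster upright and centred on its coaster, and the twin lined up between the fingers at (199,158) in the half-size view. Descending on the twin.

```bash
python3 -m jog '[{"x":0,"y":0,"z":3,"spin":0,"grip":0},{"x":0,"y":0,"z":2.5,"spin":0,"grip":0},{"x":0,"y":0,"z":2,"spin":0,"grip":0},{"x":0,"y":0,"z":1.5,"spin":0,"grip":0},{"x":0,"y":0,"z":1,"spin":0,"grip":0},{"x":0,"y":0,"z":0.7,"spin":0,"grip":0},{"x":0,"y":0,"z":0.5,"spin":0,"grip":0},{"x":0,"y":0,"z":0,"spin":0,"grip":0.2},{"x":0,"y":0,"z":0,"spin":0,"grip":0.4},{"x":0,"y":0,"z":0,"spin":0,"grip":0.6},{"x":0,"y":0,"z":0,"spin":0,"grip":0.7},{"x":0,"y":0,"z":0,"spin":0,"grip":0.7},{"x":0,"y":0,"z":0,"spin":0,"grip":0.7},{"x":0,"y":0,"z":0,"spin":0,"grip":0.7}]'
```

```text
clock: 19.83
eef_pos: [442.0, 85.8, -19.4]
tcp_rot: [3.141, 0.002, 3.141]
contact_force: [-1.1, -1.7, 6.6]
opening: 0.52
grasp_force: 50.0
```

```bash
python3 -m jog '[{"x":0,"y":0,"z":-0.4,"spin":0,"grip":0.7},{"x":0,"y":0,"z":-1,"spin":0,"grip":0.7},{"x":0,"y":0,"z":-1.8,"spin":0,"grip":0.7},{"x":0,"y":0,"z":-2.2,"spin":0,"grip":0.7},{"x":0,"y":0,"z":-2,"spin":0,"grip":0.7},{"x":0,"y":0,"z":-1.4,"spin":0,"grip":0.7},{"x":0,"y":0,"z":-0.7,"spin":0,"grip":0.7},{"x":-0.6,"y":-0.43,"z":0,"spin":0,"grip":0.7},{"x":-1.4,"y":-1,"z":0,"spin":0,"grip":0.7},{"x":-2,"y":-1.42,"z":0,"spin":0,"grip":0.7},{"x":-2,"y":-1.42,"z":0,"spin":0,"grip":0.7},{"x":-2,"y":-1.42,"z":0,"spin":0,"grip":0.7},{"x":-2,"y":-1.42,"z":0,"spin":0,"grip":0.7},{"x":-2,"y":-1.42,"z":0,"spin":0,"grip":0.7},{"x":-2,"y":-1.42,"z":0,"spin":0,"grip":0.7},{"x":-1.75,"y":-1.27,"z":0,"spin":0,"grip":0.7},{"x":-1,"y":-0.7,"z":0,"spin":0,"grip":0.7},{"x":-0.4,"y":-0.3,"z":0,"spin":0,"grip":0.7},{"x":0,"y":0,"z":0,"spin":0,"grip":0.7},{"x":0,"y":0,"z":0,"spin":0,"grip":0.7}]'
python3 - <<'E'
from h import *
s=sense();f=grab_frame("wrist");c=cam(f,s);print(s["eef_pos"])
cs,_=cv2.findContours(teal(f["pixels"]),cv2.RETR_EXTERNAL,cv2.CHAIN_APPROX_NONE)
for q in cs:
    if cv2.contourArea(q)>500:
        w=np.array([ray(c,p,24) for p in q[:,0]],np.float32); print(cv2.minEnclosingCircle(w))
E
```

```text
clock: 21.5
eef_pos: [611.5, -36.2, 73.9]
tcp_rot: [3.141, -0.002, 3.141]
contact_force: [-0.4, 0.3, -1.2]
opening: 0.517
grasp_force: 51.2
[611.484548   -36.24996296  73.93154948]
((628.8908081054688, 166.3917236328125), 41.44804000854492)
((618.7568969726562, 72.08732604980469), 44.64497375488281)
((612.9225463867188, -36.369197845458984), 44.281986236572266)
((606.498046875, -144.8470916748047), 44.82918930053711)
```

```bash
python3 -m jog '[{"x":-0.2,"y":0,"z":0.8,"spin":0,"grip":0.7},{"x":0,"y":0,"z":1.6,"spin":0,"grip":0.7},{"x":0,"y":0,"z":1.8,"spin":0,"grip":0.7},{"x":0,"y":0,"z":1.3,"spin":0,"grip":0.7},{"x":0,"y":0,"z":0.6,"spin":0,"grip":0.7},{"x":0,"y":0,"z":0.3,"spin":0,"grip":0.7},{"x":0,"y":0,"z":0.2,"spin":0,"grip":0.7},{"x":0,"y":0,"z":0.1,"spin":0,"grip":0.7},{"x":0,"y":0,"z":0.05,"spin":0,"grip":0.7},{"x":0,"y":0,"z":0.05,"spin":0,"grip":0.7},{"x":0,"y":0,"z":0,"spin":0,"grip":0.7}]';python3 -m jog '[{"x":0,"y":0,"z":0.05,"spin":0,"grip":0.7},{"x":0,"y":0,"z":0.05,"spin":0,"grip":0.7},{"x":0,"y":0,"z":0,"spin":0,"grip":0.7}]'
```

```text
clock: 22.47
eef_pos: [615.0, -36.7, 7.1]
tcp_rot: [-3.142, 0.001, 3.141]
contact_force: [0.2, 0.0, -1.5]
opening: 0.518
grasp_force: 51.2
clock: 22.72
eef_pos: [614.7, -36.6, 5.6]
tcp_rot: [3.142, 0.0, 3.141]
contact_force: [0.7, 0.7, -1.1]
opening: 0.518
grasp_force: 51.2
```

```bash
python3 -m jog '[{"x":0,"y":0,"z":0.05,"spin":0,"grip":0.7},{"x":0,"y":0,"z":0.05,"spin":0,"grip":0.7},{"x":0,"y":0,"z":0,"spin":0,"grip":0.7}]';python3 -m jog '[{"x":0,"y":0,"z":0.05,"spin":0,"grip":0.7},{"x":0,"y":0,"z":0,"spin":0,"grip":0.7}]'
```

```text
clock: 22.97
eef_pos: [614.7, -36.6, 4.7]
tcp_rot: [-3.142, 0.0, 3.141]
contact_force: [-1.0, -1.1, 1.0]
opening: 0.519
grasp_force: 51.6
clock: 23.13
eef_pos: [614.7, -36.6, 4.7]
tcp_rot: [-3.142, 0.0, 3.141]
contact_force: [-2.4, 0.1, 6.0]
opening: 0.523
grasp_force: 52.1
```

```bash
python3 -m jog '[{"x":0,"y":0,"z":-0.05,"spin":0,"grip":0.45},{"x":0,"y":0,"z":0,"spin":0,"grip":0.3},{"x":0,"y":0,"z":0,"spin":0,"grip":0.2},{"x":0,"y":0,"z":0,"spin":0,"grip":0},{"x":0,"y":0,"z":0,"spin":0,"grip":0},{"x":0,"y":0,"z":0,"spin":0,"grip":0},{"x":0,"y":0,"z":-1,"spin":0,"grip":0},{"x":0,"y":0,"z":-3,"spin":0,"grip":0},{"x":0,"y":0,"z":-4,"spin":0,"grip":0},{"x":2.85,"y":-1.92,"z":0,"spin":0,"grip":0},{"x":2.85,"y":-1.92,"z":0,"spin":0,"grip":0},{"x":2.85,"y":-1.92,"z":0,"spin":0,"grip":0},{"x":2.85,"y":-1.92,"z":0,"spin":0,"grip":0},{"x":2.85,"y":-1.92,"z":0,"spin":0,"grip":0},{"x":2.85,"y":-1.92,"z":0,"spin":0,"grip":0},{"x":2.85,"y":-1.92,"z":0,"spin":0,"grip":0},{"x":2.85,"y":-1.92,"z":0,"spin":0,"grip":0},{"x":0,"y":0,"z":0,"spin":0,"grip":0},{"x":0,"y":0,"z":0,"spin":0,"grip":0}]'
python3 - <<'E'
from h import *
s=sense();f=grab_frame("wrist");g=grab_frame("side")
cv2.imwrite("pics/w9.png",np.hstack([cv2.resize(f["pixels"],(400,300)),cv2.resize(g["pixels"][140:380,220:540],(400,300))]))
h=cv2.cvtColor(f["pixels"],cv2.COLOR_BGR2HSV);m=cv2.inRange(h,(45,90,30),(80,255,255))
ys,xs=np.nonzero(m);print(len(xs),np.median(xs),np.median(ys),ray(cam(f,s),(np.median(xs),np.median(ys)),42))
E
```

```text
clock: 24.72
eef_pos: [385.7, -190.8, 85.3]
tcp_rot: [-3.141, 0.001, 3.138]
contact_force: [0.7, -0.1, -0.2]
opening: 0.999
grasp_force: 0.0
1277 322.0 250.0 [ 382.3911555  -190.93132998]
```

View pics/w9.png

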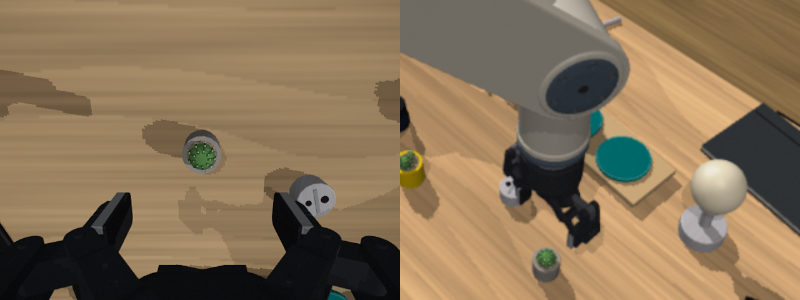

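The composite shows the globe centred between the fingers at (202,155) in the half-size view, with the sharpener clear. Descending.

```bash
python3 -m jog '[{"x":0.1,"y":0,"z":3,"spin":0,"grip":0},{"x":0,"y":0,"z":2.5,"spin":0,"grip":0},{"x":0,"y":0,"z":2,"spin":0,"grip":0},{"x":0,"y":0,"z":1.5,"spin":0,"grip":0},{"x":0,"y":0,"z":1,"spin":0,"grip":0},{"x":0,"y":0,"z":0.6,"spin":0,"grip":0},{"x":0,"y":0,"z":0.4,"spin":0,"grip":0},{"x":0,"y":0,"z":0,"spin":0,"grip":0.2},{"x":0,"y":0,"z":0,"spin":0,"grip":0.4},{"x":0,"y":0,"z":0,"spin":0,"grip":0.6},{"x":0,"y":0,"z":0,"spin":0,"grip":0.7},{"x":0,"y":0,"z":0,"spin":0,"grip":0.7},{"x":0,"y":0,"z":0,"spin":0,"grip":0.7},{"x":0,"y":0,"z":0,"spin":0,"grip":0.7}]' 40
```

```text
clock: 25.98
eef_pos: [386.2, -190.3, -24.5]
tcp_rot: [-3.141, 0.001, 3.141]
contact_force: [0.2, 2.3, 6.7]
opening: 0.45
grasp_force: 39.4
```

```bash
python3 -m jog '[{"x":0,"y":0,"z":-0.4,"spin":0,"grip":0.7},{"x":0,"y":0,"z":-1,"spin":0,"grip":0.7},{"x":0,"y":0,"z":-1.8,"spin":0,"grip":0.7},{"x":0,"y":0,"z":-2.2,"spin":0,"grip":0.7},{"x":0,"y":0,"z":-2,"spin":0,"grip":0.7},{"x":0,"y":0,"z":-1.1,"spin":0,"grip":0.7},{"x":-0.7,"y":0.14,"z":0,"spin":0,"grip":0.7},{"x":-1.7,"y":0.34,"z":0,"spin":0,"grip":0.7},{"x":-2.4,"y":0.48,"z":0,"spin":0,"grip":0.7},{"x":-2.4,"y":0.48,"z":0,"spin":0,"grip":0.7},{"x":-2.4,"y":0.48,"z":0,"spin":0,"grip":0.7},{"x":-2.4,"y":0.48,"z":0,"spin":0,"grip":0.7},{"x":-2.4,"y":0.48,"z":0,"spin":0,"grip":0.7},{"x":-2.4,"y":0.48,"z":0,"spin":0,"grip":0.7},{"x":-2.4,"y":0.48,"z":0,"spin":0,"grip":0.7},{"x":-1.7,"y":0.34,"z":0,"spin":0,"grip":0.7},{"x":-0.9,"y":0.2,"z":0,"spin":0,"grip":0.7},{"x":-0.4,"y":0.08,"z":0,"spin":0,"grip":0.7},{"x":0,"y":0,"z":0,"spin":0,"grip":0.7},{"x":0,"y":0,"z":0,"spin":0,"grip":0.7}]'
python3 -m jog '[{"x":0,"y":0,"z":0.8,"spin":0,"grip":0.7},{"x":0,"y":0,"z":1.6,"spin":0,"grip":0.7},{"x":0,"y":0,"z":1.8,"spin":0,"grip":0.7},{"x":0,"y":0,"z":0.7,"spin":0,"grip":0.7},{"x":0,"y":0,"z":0.2,"spin":0,"grip":0.7},{"x":0,"y":0,"z":0,"spin":0,"grip":0.7},{"x":0,"y":0,"z":0,"spin":0,"grip":0.7}]'
```

```text
clock: 27.65
eef_pos: [606.4, -145.5, 59.1]
tcp_rot: [3.141, -0.001, 3.141]
contact_force: [-0.1, -1.2, -1.2]
opening: 0.459
grasp_force: 40.4
clock: 28.23
eef_pos: [607.8, -145.8, 9.1]
tcp_rot: [-3.141, 0.0, 3.141]
contact_force: [-0.1, 0.5, -0.5]
opening: 0.451
grasp_force: 40.4
```

Contact is expected at z ≈ −0.5.

```bash
python3 -m jog '[{"x":0,"y":0,"z":0.4,"spin":0,"grip":0.7},{"x":0,"y":0,"z":0.25,"spin":0,"grip":0.7},{"x":0,"y":0,"z":0.1,"spin":0,"grip":0.7},{"x":0,"y":0,"z":0.05,"spin":0,"grip":0.7},{"x":0,"y":0,"z":0.05,"spin":0,"grip":0.7},{"x":0,"y":0,"z":0.05,"spin":0,"grip":0.7},{"x":0,"y":0,"z":0,"spin":0,"grip":0.7}]';python3 -m jog '[{"x":0,"y":0,"z":0.05,"spin":0,"grip":0.7},{"x":0,"y":0,"z":0.03,"spin":0,"grip":0.7},{"x":0,"y":0,"z":0,"spin":0,"grip":0.7}]'
```

```text
clock: 28.82
eef_pos: [607.6, -145.6, -0.4]
tcp_rot: [-3.142, 0.0, 3.141]
contact_force: [1.0, -0.2, -2.0]
opening: 0.453
grasp_force: 40.5
clock: 29.07
eef_pos: [607.7, -145.6, -0.5]
tcp_rot: [-3.142, 0.0, 3.141]
contact_force: [-3.2, 0.3, 6.4]
opening: 0.454
grasp_force: 41.2
```

Down. Release, lift, back off and check.

```bash
python3 -m jog '[{"x":0,"y":0,"z":-0.05,"spin":0,"grip":0.5},{"x":0,"y":0,"z":0,"spin":0,"grip":0.35},{"x":0,"y":0,"z":0,"spin":0,"grip":0.2},{"x":0,"y":0,"z":0,"spin":0,"grip":0},{"x":0,"y":0,"z":0,"spin":0,"grip":0},{"x":0,"y":0,"z":0,"spin":0,"grip":0},{"x":0,"y":0,"z":-1,"spin":0,"grip":0},{"x":0,"y":0,"z":-3,"spin":0,"grip":0},{"x":0,"y":0,"z":-4,"spin":0,"grip":0},{"x":0,"y":0,"z":-4,"spin":0,"grip":0},{"x":3,"y":1,"z":-2,"spin":0,"grip":0},{"x":3.8,"y":1,"z":-1,"spin":0,"grip":0},{"x":3.8,"y":1,"z":-1,"spin":0,"grip":0},{"x":3.8,"y":1,"z":-1,"spin":0,"grip":0},{"x":3.8,"y":1,"z":-1,"spin":0,"grip":0},{"x":3,"y":1,"z":0,"spin":0,"grip":0},{"x":0,"y":0,"z":0,"spin":0,"grip":0},{"x":0,"y":0,"z":0,"spin":0,"grip":0}]'
python3 - <<'E'
from h import *
s=sense();f=grab_frame("wrist");g=grab_frame("side");k=grab_frame("scene")
cv2.imwrite("pics/w10.png",np.vstack([np.hstack([cv2.resize(g["pixels"],(400,300)),cv2.resize(k["pixels"],(400,300))]),np.hstack([cv2.resize(g["pixels"][120:300,250:490],(400,300)),cv2.resize(k["pixels"][200:365,180:400],(400,300))])]))
E
```

```text
clock: 30.57
eef_pos: [394.9, -85.2, 180.3]
tcp_rot: [-3.141, 0.002, 3.141]
contact_force: [0.6, 0.1, -0.2]
opening: 0.997
grasp_force: 0.0
```

View pics/w10.png

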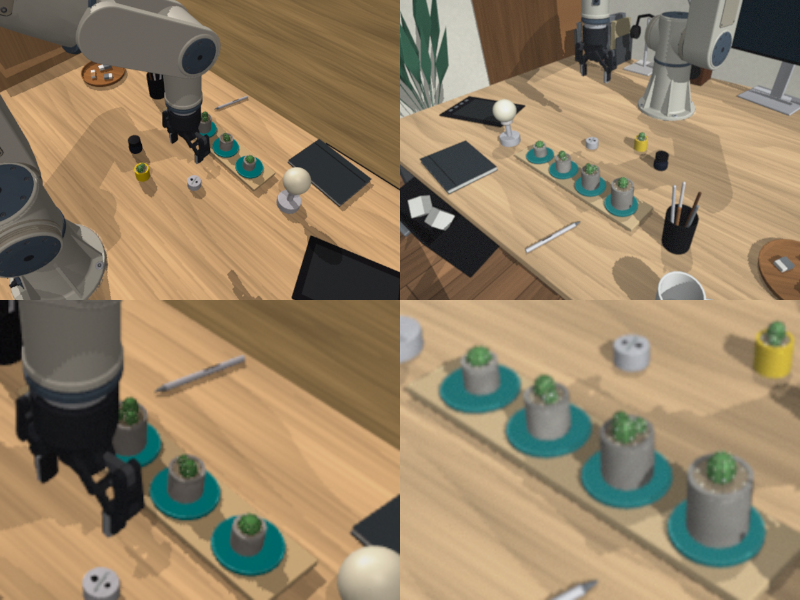

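The picture shows all four plants upright and centred on their coasters, rising from the lamp to the pencil cup, with the ink bottle untouched and the arm clear.

```bash
python3 -c "
from rig import *
print(sign_off())"
```

```text
the job is handed in; nothing more can be done
None
```

The four cacti stand upright and centred on their coasters, shortest nearest the lamp and tallest farthest from it, with the ink bottle left in place; the job was handed in at about 31 s, and no verdict came back.

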